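# Take the green-band objective off the imager turret

### The arm

A 6-joint arm with a two-finger parallel gripper is mounted at the origin on the work surface. World frame = base frame: x ahead of the robot, y to its left, z up, the work surface at z = 0. Lengths are in m, angles in rad, forces in N, time in s.
With the tool pointing down it reaches from about 0.35 to 0.775 m from the base axis. Payload 5.5 kg.
Tool frame: the origin (TCP) lies at the very end of the fingers, on their centre line; the grasp point (between the pads) lies 19 mm behind it; z points along the fingers, y is the line along which they close (so a half turn about z gives the same grasp; the last joint's range is limited). The gripper opens to 85 mm and grips with 20 to 120 N. Pads are 22 mm wide; open, the fingers measure 114 mm over their backs; the gripper's body (76 mm by 85 mm) begins 54 mm behind the grasp point. The pads swing forward as they close: fully open they stand 13 mm farther back than shut.
Start: joints at [1.199, 0.313, 0.046, 1.304, 0, 1.431], TCP at [0.132, 0.56, 0.231] pointing down, gripper open.
Joint ranges: [-2.76, 2.76], [-0.86, 1.69], [-1.03, 1.26], [-2.2, 2.34], [-1.47, 1.5], [-3.14, 3.14]. Speed limits (rad/s): [2.57, 2.57, 3.14, 3.14, 3.14, 3.14].

### API

Orientations are given as a unit quaternion [w, x, y, z].
In Python, from workcell import env, imaging, ticket gives the robot as it stands. The module is installed in compiled form; this text tells all that it offers.
- The arm moves only by the tool apply_moves, never from a script. Its argument "rows" is a list of rows, each an object with "xyz": the shift along the tool's x, y, z in mm, a list of three; "turn": the turn, a rotation vector about the tool's x, y, z in rad, a list of three; "grip": the opening, from 0 (shut) to 1 (fully open). A call has 1 to 12 rows; each row is the pose to reach, as a shift and turn from the pose commanded when the call began, along the tool's axes at that moment; what a row does not reach only later rows make up. A row lasts 1/12 s, in which the tool goes at most 41.7 mm and 7.16 degrees, less where a joint would pass 70% of its speed; a pose out of reach is approached as far as the arm can. A call with a gripper value outside its range is refused whole. The fingers move at their own pace and stop on an object; "force" is the grip in N (left out, the last holds). Time passes only in rows, so rows that repeat a pose let the fingers close. It gives the time, the measured TCP pose, the force, the opening and the grip force at its end, in the units of the state.
- env.get_state(): the state, without advancing time (a new reading comes with each control period).
- imaging.read_camera(name): name is "side" or "top"; returns a dict with "color" (420x560x3 uint8, blue, green, red), "z_map" (420x560 float32, m along the optical axis (not along the pixel's ray), 0 where there is no reading), "camera_matrix" (3x3 intrinsics, pixels), "k1" (the pictures are not rectified: a ray, as slopes to the right and down, at radius r is drawn at 1 + k1 r^2 times it, then the intrinsics apply), "view" (4x4, takes a point from world to camera coordinates). Camera axes: x right, y down, z forward; pixel columns grow to the right and rows downward; lengths in m; the calibration is good to about 2 mm. A picture is of the moment at which its call begins.
- ticket.hand_in(): hands the job in; it is judged then, once.
The state is a dict: "clock": time; "joint_pos": joint angles; "qvel": joint speeds; "tau": joint torques, N m; "tcp_pos": TCP position; "orientation": TCP orientation; "wrist_force": force on the tool from outside, world axes, zero at the start; "ft_torque": the same for the moment, N m; "finger_gap": finger opening in m; "grip_force": force on a finger pad.
Only numpy, scipy, OpenCV 4.12 (cv2) and the standard library are available. Lean on these libraries where they do the work, as an engineer would, in place of code of your own. Each camera call takes 0.05 s, during which the arm holds its last target. There are 200 camera calls.

### The job

The objective with the green colour band has a smeared lens: turn the imager's turret by its finger posts, not by the objectives, until that objective clicks in at the front, over the white index mark. Then unscrew it, lift it out there and stand it upright, lens up, on the blue mat of the white cleaning tray. Set it down gently, leave the other objectives screwed in, and do not push on them or upset the things on the bench.

Things in the scene. Friction and masses are not known exactly. Their poses are not given: they have to be found in the camera images.
- green_mid (a point): the objective to take off: an upright steel barrel with a GREEN band near its top, lens up, 0.1 to 0.2 kg. 44 mm stand above its shoulder (32 mm across for the lower 33 mm, then a narrower nose), a 13 mm threaded end is below. This point is on its axis, 22 mm above the shoulder, 35 mm above its foot; z to the lens. Starts screwed into the left, back or right port, shoulder resting on the port
- green_foot (a point): centre of the foot (bottom face, 21 mm across) of the green objective's threaded end. The thread is right-handed, fast, two-start, finger-light: seen from above, 1.3 rad (75 degrees) counter-clockwise frees it, while it may rise by 12 mm per turn (2.5 mm) or stay down; it turns on to 2.4 rad before a stop. Then it lifts straight out. It cannot be pulled out unturned
- yellow: the objective with the YELLOW band, of the same size and mount as the green one, in another port; origin at the foot of its threaded end, 13 mm below the shoulder, z up. Not to be pushed or loosened
- blue: the objective with the LIGHT BLUE band, of the same size and mount as the green one, in another port; origin as for yellow. Not to be pushed or loosened
- red: the objective with the RED band, of the same size and mount, in the port that stands at the front at the start; origin as for yellow. Not to be pushed or loosened
- turret (a joint): angle of the turret about its upright axis, rad, positive counter-clockwise seen from above, 0 at the start (red at the front). A spring detent draws it to the nearest of four clicks, 90 degrees apart (multiples of 1.571), with at most 0.16 N m (2 N at a finger post). It turns easily, more than a full turn either way
- turret_axis (a point): point on the turret's upright axis at the height of the port faces (shoulders of the seated objectives), 128 mm above the bench; x axis to the back of the imager, z up. Four ports lie 50 mm from it: front, left, back, right at a click. The deck is 28 mm below this point. Two stage rails run front to back 128 to 146 mm to either side, tops 46 mm above this point
- post (a point): top centre of one of the four round black rubber finger posts on the turret, between the front and left ports at the start. The posts are 16 mm across, 80 mm from the axis, at 45, 135, 225, 315 degrees from the x axis of turret_axis at a click, tops 18 mm above the port faces; 26 mm stand free above a 14 mm wide arm, 32 mm above the turret's flat plate (178 mm across). 28 mm are free all round each
- front_port (a point): fixed point on the imager: axis of the front port at a click, at the height of the port face, 50 mm in front of the turret axis (on the robot's side), behind the white arrow mark on the dark deck. Unscrewing is done here; about 33 mm are free round the barrel of a seated objective
- tray_in (a point): centre of the blue mat in the white cleaning tray, on the mat's top face, 7 mm above the bench. The tray is 130 mm (its x) by 160 mm (its y), with 4 mm walls, 12 mm high; it does not move. Flat floor 118 by 148 mm
- media: bystander: amber bottle with an orange cap, 68 mm across, 140 mm high, standing free; origin at the centre of its base
- canister: bystander: small clear canister with a blue cap, 44 mm across, 75 mm high, standing free; origin at the centre of its base
- dishes: bystander: stack of three closed clear culture dishes, 93 mm across, 44 mm high, standing free; origin at the centre of its base

How it is judged:
By the outcome, as a careful person would: the job done as asked, in the order asked, and still so for the second after the job is handed in, with the robot touching nothing.
It also fails if it takes over 72 s, if anything falls off the work surface, if the arm or the gripper's body presses on something with over 40 N, if the wrist force passes 120 N, or if a joint passes its speed limit or range.

## Working session

There is one attempt and no reset: what is moved stays moved. The work goes in short steps, Python scripts to look and compute and a tool call to move; the robot and the scene stay as the last step left them, time stands still between calls to the robot, and variables do not carry over. Pictures are saved under pics/ and viewed, at most 10 in all, crops included, and the job is handed in when it is done.

Besides the shell and the picture viewer there is one more tool, called after "Request:" as a command line: name --argument value ..., lists and objects as JSON in quotes. apply_moves: Moves the arm, as the interface text tells. Its arguments: {"type":"object","properties":{"rows":{"type":"array"},"force":{"type":"number"}},"required":["rows"]}

```bash
mkdir -p pics; cat > h.py <<'E'
import numpy as np, cv2
from workcell import env, imaging, ticket
def shot(n):
    d=imaging.read_camera(n); return d
def pix2w(d,u,v,z=None,plane=None):
    K=d["camera_matrix"];k1=d["k1"];T=np.linalg.inv(d["view"])
    a=np.array([(u-K[0,2])/K[0,0],(v-K[1,2])/K[1,1]])
    s=a.copy()
    for _ in range(20): s=a/(1+k1*(s@s))
    r=np.array([s[0],s[1],1.])
    if plane is not None:
        o=T[:3,3];w=T[:3,:3]@r; return o+w*(plane-o[2])/w[2]
    if z is None: z=d["z_map"][int(round(v)),int(round(u))]
    return T[:3,:3]@(r*z)+T[:3,3]
E
python3 - <<'E'
from h import *
import pickle
for n in("top","side"):
    d=shot(n);pickle.dump(d,open(n+"0.pkl","wb"));cv2.imwrite(f"pics/{n}0.png",cv2.resize(d["color"],(784,588),interpolation=cv2.INTER_CUBIC))
    print(n,np.linalg.inv(d["view"]).round(3),d["camera_matrix"],d["k1"])
s=env.get_state();print(s)
E
```

```text
top [[-0.002 -0.995  0.103  0.437]
 [-1.     0.005  0.028  0.021]
 [-0.028 -0.103 -0.994  1.351]
 [ 0.     0.     0.     1.   ]] [[426.98154061   0.         277.1492923 ]
 [  0.         426.98154061 215.73191489]
 [  0.           0.           1.        ]] -0.11503298355804827
side [[ 0.839 -0.338  0.427  0.133]
 [-0.544 -0.491  0.68  -0.638]
 [-0.021 -0.803 -0.596  0.722]
 [ 0.     0.     0.     1.   ]] [[399.73260952   0.         277.81929216]
 [  0.         399.73260952 209.16009308]
 [  0.           0.           1.        ]] 0.027389897930034053
{'clock': 0.1, 'joint_pos': array([ 1.19938885e+00,  3.13932311e-01,  4.50831746e-02,  1.30357975e+00,
       -8.97696027e-06,  1.43118937e+00]), 'qvel': array([-0.0002531 , -0.00197404,  0.00296096, -0.00109102, -0.00038899,
        0.0011377 ]), 'tau': array([ 2.42146110e-03, -4.81724167e+01,  2.99244457e+01,  1.27735839e-02,
       -1.63004484e-04, -1.57648350e-05]), 'tcp_pos': array([0.13194544, 0.55919289, 0.23049019]), 'orientation': array([-2.01961154e-04,  1.15640913e-01,  9.93290749e-01, -7.90915643e-04]), 'wrist_force': array([ 0.32355589, -0.25575769,  0.62623525]), 'ft_torque': array([0.01004903, 0.01388471, 0.0072432 ]), 'grip_force': 0.0, 'finger_gap': 0.08536951333295027}
```

View pics/top0.png

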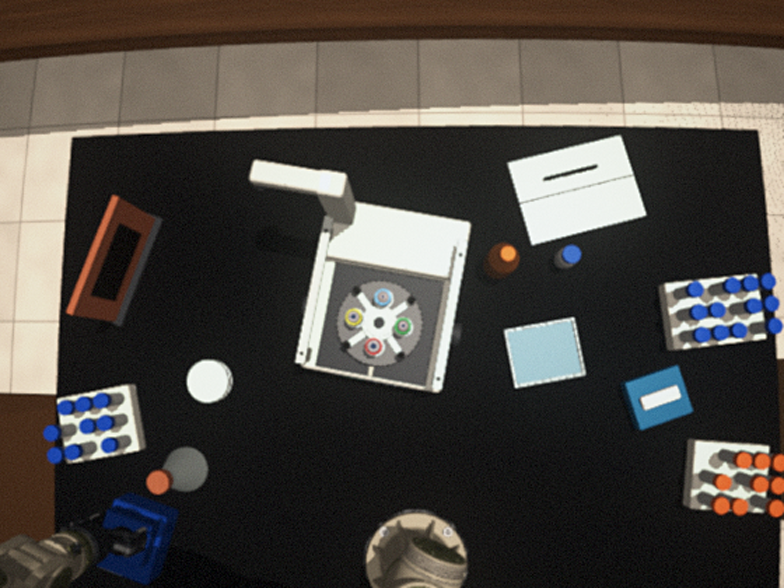

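View pics/side0.png

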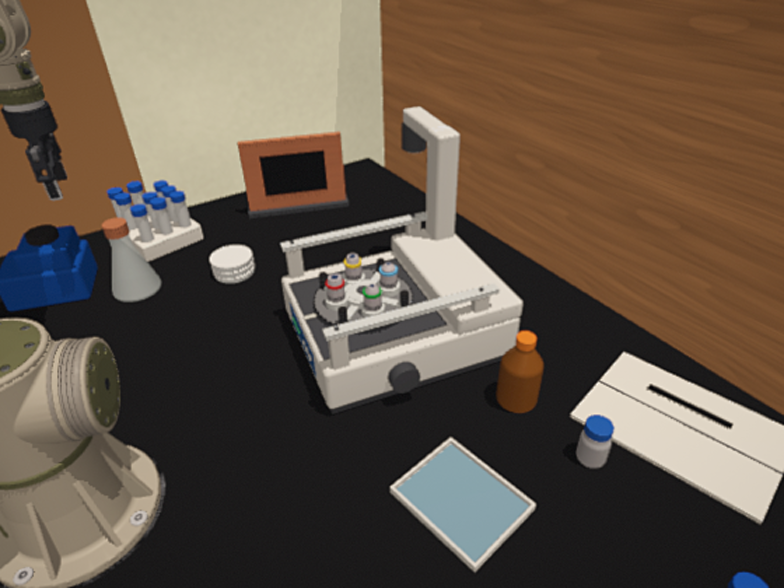

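The green objective is in the right port (top view 403,326), red at the front (373,347), and the tray centre is at about (545,352). The turret must turn clockwise by 90°. I'll take an enlarged crop for accuracy.

```bash
python3 - <<'E'
from h import *
import pickle
d=pickle.load(open("top0.pkl","rb"))
c=d["color"][185:285,205:338]
cv2.imwrite("pics/crop1.png",cv2.resize(c,None,fx=6,fy=6,interpolation=cv2.INTER_CUBIC))
for n,(u,v),z in [("ax",(379,323),.128),("green",(403,326),.172),("yel",(354,317),.172),("red",(373,347),.172),("blue",(383,298),.172),("tray",(545,352),.007),
 ("tl",(504,328),.012),("tr",(577,319),.012),("br",(586,378),.012),("bl",(513,388),.012)]:
    print(n,pix2w(d,u/1.4,v/1.4,plane=z).round(4),pix2w(d,u/1.4,v/1.4).round(4))
E
```

```text
ax [0.5211 0.0736 0.128 ] [0.5205 0.0733 0.1359]
green [0.5119 0.0243 0.172 ] [0.5117 0.0243 0.176 ]
yel [0.5302 0.1213 0.172 ] [0.5299 0.1211 0.1749]
red [0.4707 0.0836 0.172 ] [0.4706 0.0834 0.1756]
blue [0.5678 0.0637 0.172 ] [0.5675 0.0636 0.1739]
tray [ 0.4621 -0.2939  0.007 ] [ 0.4622 -0.2945  0.0044]
tl [ 0.5164 -0.2016  0.012 ] [ 5.171e-01 -2.037e-01 -5.000e-04]
tr [ 0.5356 -0.3675  0.012 ] [ 0.536  -0.3694  0.0055]
br [ 0.4032 -0.3841  0.012 ] [ 0.4029 -0.387   0.0026]
bl [ 0.3826 -0.2193  0.012 ] [ 0.382  -0.2219 -0.0029]
```

View pics/crop1.png

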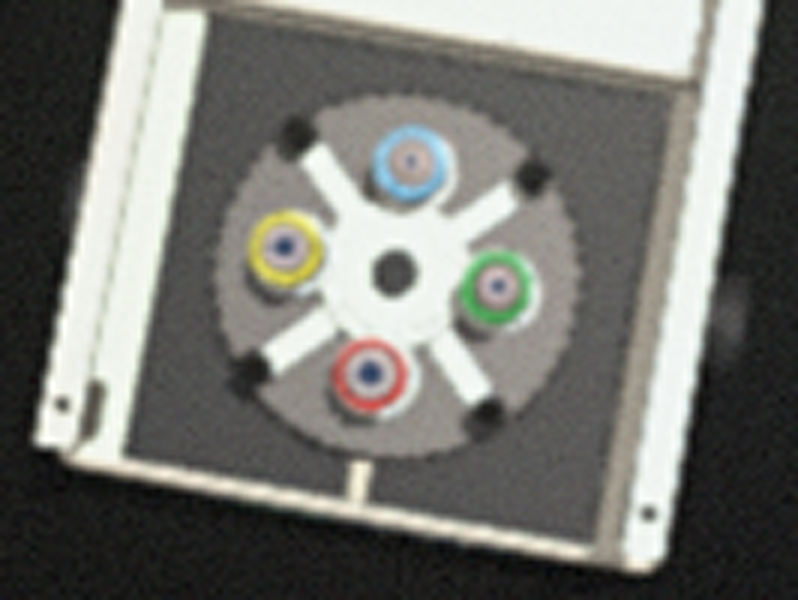

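The crop shows the lens centres at blue (410,161), yellow (285,246), green (498,287) and red (370,373). The posts are at (297,137), (533,177), (485,418) and (250,370). Next I'll fit the turret pose.

```bash
cat > fit.py <<'E'
from h import *
import pickle
d=pickle.load(open("top0.pkl","rb"))
f=lambda x,y,z:pix2w(d,205+(x+.5)/6-.5,185+(y+.5)/6-.5,plane=z)[:2]
O=[f(*p,.172) for p in[(410,161),(285,246),(370,373),(498,287)]]  # back left front right
P=[f(*p,.146) for p in[(297,137),(250,370),(485,418),(533,177)]]  # 45 135 225 315 deg
for n,X,a0,R in(("obj",O,0,.05),("post",P,45,.08)):
    X=np.array(X);c=X.mean(0);q=X-c
    an=[np.angle(np.exp(1j*(np.arctan2(v[1],v[0])-np.radians(a0+90*i)))) for i,v in enumerate(q)]
    print(n,c.round(4),np.linalg.norm(q,axis=1).round(4),np.round(an,3),np.mean(an).round(4));print(X.round(4))
print("axis",f(395,273,.136))
E
python3 fit.py
```

```text
obj [0.5228 0.0745] [0.0498 0.0499 0.05   0.0504] [-0.182 -0.196 -0.192 -0.193] -0.1908
[[0.5718 0.0655]
 [0.5325 0.1235]
 [0.4738 0.0841]
 [0.5131 0.025 ]]
post [0.5207 0.0755] [0.0796 0.0801 0.0805 0.0815] [-0.189 -0.195 -0.207 -0.184] -0.1937
[[0.5865 0.1202]
 [0.4761 0.1421]
 [0.4533 0.0315]
 [0.5668 0.0083]]
axis [0.52232645 0.07410487]
```

Request:
apply_moves --rows '[{"xyz":[0,0,-35],"turn":[0,0,0],"grip":0.27},{"xyz":[-30,-30,-60],"turn":[0,0,-0.1],"grip":0.27},{"xyz":[-435,-440,-60],"turn":[0,0,-0.825],"grip":0.27},{"xyz":[-435,-440,-60],"turn":[0,0,-0.825],"grip":0.27},{"xyz":[-435,-440,-60],"turn":[0,0,-0.825],"grip":0.27},{"xyz":[-435,-440,-60],"turn":[0,0,-0.825],"grip":0.27},{"xyz":[-435,-440,-60],"turn":[0,0,-0.825],"grip":0.27},{"xyz":[-435,-440,-60],"turn":[0,0,-0.825],"grip":0.27},{"xyz":[-435,-440,-60],"turn":[0,0,-0.825],"grip":0.27},{"xyz":[-435,-440,-60],"turn":[0,0,-0.825],"grip":0.27},{"xyz":[-435,-440,-60],"turn":[0,0,-0.825],"grip":0.27},{"xyz":[-435,-440,-60],"turn":[0,0,-0.825],"grip":0.27}]'

```text
clock: 1.1
tcp_pos: [0.3547, 0.1947, 0.29]
orientation: [0.0, -0.293, 0.956, 0.0]
wrist_force: [1.5, 1.2, -1.0]
finger_gap: 0.023
grip_force: 0.0
```

```bash
cat > go.py <<'E'
import sys
from h import *
from scipy.spatial.transform import Rotation as R
def rel(p,yaw,ref=None):
    s=env.get_state() if ref is None else ref
    q=s["orientation"];r=R.from_quat(np.r_[q[1:],q[0]])
    Y=np.array([np.cos(yaw),np.sin(yaw),0]);Z=np.array([0,0,-1.]);X=np.cross(Y,Z)
    t=R.from_matrix(np.c_[X,Y,Z])
    return (r.inv().apply(np.array(p)-s["tcp_pos"])*1000).round(1),(r.inv()*t).as_rotvec().round(4)
if __name__=="__main__":
    s=env.get_state();print(s["clock"],s["tcp_pos"].round(4),s["wrist_force"].round(1),s["finger_gap"].round(4),s["grip_force"],s["joint_pos"].round(2))
    a=list(map(float,sys.argv[1:]))
    for i in range(0,len(a),4): print(rel(a[i:i+3],a[i+3]))
E
python3 go.py .455 .030 .20 2.164
```

```text
Traceback (most recent call last):
  File "go.py", line 11, in <module>
    s=env.get_state();print(s["clock"],s["tcp_pos"].round(4),s["wrist_force"].round(1),s["finger_gap"].round(4),s["grip_force"],s["joint_pos"].round(2))
                                                                                       ^^^^^^^^^^^^^^^^^^^^^
AttributeError: 'float' object has no attribute 'round'
```

```bash
sed -i 's/s\["finger_gap"\].round(4)/round(s["finger_gap"],4)/' go.py
python3 go.py .455 .030 .19 2.164
```

```text
1.1 [0.3547 0.1947 0.29  ] [ 1.5  1.2 -1. ] 0.023 0.0 [ 0.3  -0.03 -0.22  1.39  0.   -0.29]
(array([   9. , -192.6,  100. ]), array([0.0001, 0.    , 0.0005]))
```

Request:
apply_moves --rows '[{"xyz":[9,-192,20],"turn":[0,0,0],"grip":0.27},{"xyz":[9,-192,20],"turn":[0,0,0],"grip":0.27},{"xyz":[9,-192,20],"turn":[0,0,0],"grip":0.27},{"xyz":[9,-192,20],"turn":[0,0,0],"grip":0.27},{"xyz":[9,-192,20],"turn":[0,0,0],"grip":0.27},{"xyz":[9,-192,100],"turn":[0,0,0],"grip":0.27},{"xyz":[9,-192,100],"turn":[0,0,0],"grip":0.27},{"xyz":[9,-192,100],"turn":[0,0,0],"grip":0.27},{"xyz":[9,-192,100],"turn":[0,0,0],"grip":0.27},{"xyz":[9,-192,100],"turn":[0,0,0],"grip":0.27}]'

```text
clock: 1.93
tcp_pos: [0.4551, 0.0324, 0.1918]
orientation: [0.001, -0.292, 0.956, -0.0]
wrist_force: [0.3, 0.1, 0.9]
finger_gap: 0.0231
grip_force: 0.0
```

```bash
python3 go.py .455 .030 .155 2.164
cat > look.py <<'E'
import sys
from h import *
n,o=sys.argv[1:3];x0,x1,y0,y1=map(int,sys.argv[3:7])
c=shot(n)["color"][y0:y1,x0:x1];f=min(800/c.shape[1],600/c.shape[0])
cv2.imwrite("pics/"+o,cv2.resize(c,None,fx=f,fy=f,interpolation=cv2.INTER_CUBIC));print(f)
E
python3 look.py side s1.png 190 320 150 250
```

```text
1.9333 [0.4551 0.0324 0.1918] [0.3 0.1 0.9] 0.0231 0.0 [-0.11  0.1  -0.32  1.15  0.   -0.7 ]
(array([ 1.5, -1.9, 36.8]), array([-0.001 ,  0.0013,  0.0004]))
6.0
```

View pics/s1.png

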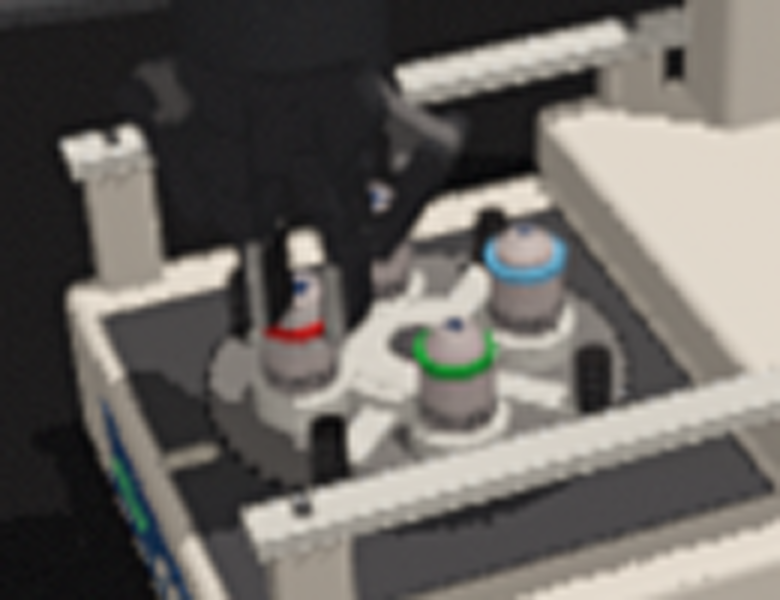

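The fingers straddle the line above the front-right post, whose top is near crop pixel (328,420). I'll cross-check with the side view.

```bash
python3 - <<'E'
from h import *
import pickle
d=pickle.load(open("side0.pkl","rb"))
g=lambda x,y,z:pix2w(d,190+(x+.5)/6-.5,150+(y+.5)/6-.5,plane=z).round(4)
print("post",g(328,423,.146),"tip mid",g(315,318,.1918)); print("green lens",g(455,324,.172),"blue lens",g(523,231,.172))
E
python3 go.py .455 .030 .155 2.164
```

```text
post [0.4572 0.0277 0.146 ] tip mid [0.4589 0.0342 0.1918]
green lens [0.5145 0.0244 0.172 ] blue lens [0.5722 0.0646 0.172 ]
1.9833 [0.456  0.0324 0.1926] [-0.2  0.9  0.7] 0.0231 0.0 [-0.1   0.1  -0.32  1.15  0.   -0.7 ]
(array([ 2.3, -1.3, 37.6]), array([-0.0025,  0.0031,  0.0007]))
```

Request:
apply_moves --rows '[{"xyz":[2.4,-2.4,30],"turn":[0,0,0],"grip":0.27},{"xyz":[2.4,-2.4,37],"turn":[0,0,0],"grip":0.27},{"xyz":[2.4,-2.4,37],"turn":[0,0,0],"grip":0.27},{"xyz":[2.4,-2.4,37],"turn":[0,0,0],"grip":0.27}]'

```text
clock: 2.32
tcp_pos: [0.4543, 0.0292, 0.1545]
orientation: [0.001, -0.293, 0.956, -0.0]
wrist_force: [0.1, 0.3, 0.2]
finger_gap: 0.023
grip_force: 0.0
```

```bash
python3 go.py .4555 .029 .126 2.164
```

```text
2.3167 [0.4543 0.0292 0.1545] [0.1 0.3 0.2] 0.023 0.0 [-0.11  0.12 -0.39  1.06  0.   -0.71]
(array([-0.9, -0.9, 28.5]), array([-0.0007,  0.0011,  0.0005]))
```

Request:
apply_moves --rows '[{"xyz":[-0.5,-0.5,8],"turn":[0,0,0],"grip":0.27},{"xyz":[-0.5,-0.5,14],"turn":[0,0,0],"grip":0.27},{"xyz":[-0.5,-0.5,20],"turn":[0,0,0],"grip":0.27},{"xyz":[-0.5,-0.5,28],"turn":[0,0,0],"grip":0.27},{"xyz":[-0.5,-0.5,28],"turn":[0,0,0],"grip":0.27},{"xyz":[-0.5,-0.5,28],"turn":[0,0,0],"grip":0.27}]'

```text
clock: 2.82
tcp_pos: [0.4537, 0.0289, 0.1244]
orientation: [-0.001, -0.292, 0.956, 0.0]
wrist_force: [-0.2, -0.4, -1.2]
finger_gap: 0.023
grip_force: 0.0
```

```bash
cat > arc.py <<'E'
from go import *
s=env.get_state();print(s["clock"],s["tcp_pos"].round(4),s["wrist_force"].round(1))
ax=np.array([.522,.0745]);p=s["tcp_pos"][:2]-ax
a0=np.arctan2(p[1],p[0])%(2*np.pi);print("angle",a0,"r",np.hypot(*p))
import sys
a1,a2,n=map(float,sys.argv[1:4])
for a in np.linspace(a1,a2,int(n)):
    w=np.radians(a)-.192
    x,t=rel(np.r_[ax+.08*np.array([np.cos(w),np.sin(w)]),.126],w-np.pi/2);print(a,x,t[2])
E
python3 arc.py 225 180 12; python3 arc.py 180 135 12
```

```text
2.8167 [0.4537 0.0289 0.1244] [-0.2 -0.4 -1.2]
angle 3.7301141285889052 r 0.08212257216449803
225.0 [-2.1 -0.4 -1.6] -0.0002
220.9090909090909 [-2.3  5.3 -1.6] 0.0712
216.8181818181818 [-2.9 11.  -1.6] 0.1426
212.72727272727272 [-3.9 16.6 -1.6] 0.214
208.63636363636363 [-5.4 22.1 -1.6] 0.2854
204.54545454545456 [-7.2 27.6 -1.6] 0.3568
200.45454545454544 [-9.3 32.8 -1.6] 0.4282
196.36363636363637 [-11.9  37.9  -1.6] 0.4996
192.27272727272728 [-14.8  42.9  -1.5] 0.571
188.1818181818182 [-18.1  47.5  -1.5] 0.6424
184.0909090909091 [-21.6  52.   -1.5] 0.7138
180.0 [-25.5  56.2  -1.5] 0.7852
2.8167 [0.4537 0.0289 0.1244] [-0.2 -0.4 -1.2]
angle 3.7301141285889052 r 0.08212257216449803
180.0 [-25.5  56.2  -1.5] 0.7852
175.9090909090909 [-29.7  60.1  -1.5] 0.8566
171.8181818181818 [-34.2  63.7  -1.5] 0.928
167.72727272727272 [-38.9  66.9  -1.5] 0.9994
163.63636363636363 [-43.8  69.8  -1.6] 1.0708
159.54545454545456 [-48.9  72.4  -1.6] 1.1422
155.45454545454544 [-54.1  74.6  -1.6] 1.2136
151.36363636363637 [-59.6  76.4  -1.6] 1.285
147.27272727272728 [-65.1  77.8  -1.6] 1.3564
143.1818181818182 [-70.7  78.8  -1.6] 1.4278
139.0909090909091 [-76.4  79.4  -1.6] 1.4992
135.0 [-82.1  79.6  -1.6] 1.5706
```

Request:
apply_moves --rows '[{"xyz":[-1.5,2,-1.6],"turn":[0,0,0.03],"grip":0.27},{"xyz":[-2,5,-1.6],"turn":[0,0,0.07],"grip":0.27},{"xyz":[-3,11,-1.6],"turn":[0,0,0.143],"grip":0.27},{"xyz":[-4,16.6,-1.6],"turn":[0,0,0.214],"grip":0.27},{"xyz":[-5.4,22,-1.6],"turn":[0,0,0.285],"grip":0.27},{"xyz":[-7.2,27.6,-1.6],"turn":[0,0,0.357],"grip":0.27},{"xyz":[-9.3,32.8,-1.6],"turn":[0,0,0.428],"grip":0.27},{"xyz":[-12,38,-1.6],"turn":[0,0,0.5],"grip":0.27},{"xyz":[-14.8,43,-1.6],"turn":[0,0,0.571],"grip":0.27},{"xyz":[-18,47.5,-1.6],"turn":[0,0,0.642],"grip":0.27},{"xyz":[-21.6,52,-1.6],"turn":[0,0,0.714],"grip":0.27},{"xyz":[-25.5,56.2,-1.6],"turn":[0,0,0.785],"grip":0.27}]'

```text
clock: 3.82
tcp_pos: [0.4441, 0.0896, 0.127]
orientation: [0.0, 0.098, 0.995, -0.0]
wrist_force: [0.3, -0.6, 0.5]
finger_gap: 0.0234
grip_force: 0.5
```

```bash
python3 arc.py 175 135 11
```

```text
3.8167 [0.4441 0.0896 0.127 ] [ 0.3 -0.6  0.5]
angle 2.950160934049725 r 0.0793768797207825
175.0 [0.3 7.  1. ] 0.0836
171.0 [-0.3 12.6  1. ] 0.1534
167.0 [-1.4 18.   1. ] 0.2232
163.0 [-2.8 23.4  1. ] 0.293
159.0 [-4.6 28.7  1. ] 0.3628
155.0 [-6.7 33.9  1. ] 0.4326
151.0 [-9.3 38.9  1. ] 0.5024
147.0 [-12.1  43.7   1. ] 0.5723
143.0 [-15.3  48.2   1. ] 0.6421
139.0 [-18.8  52.6   1. ] 0.7119
135.0 [-22.6  56.7   1. ] 0.7817
```

Request:
apply_moves --rows '[{"xyz":[0.3,7,1],"turn":[0,0,0.084],"grip":0.27},{"xyz":[-0.3,12.6,1],"turn":[0,0,0.153],"grip":0.27},{"xyz":[-1.4,18,1],"turn":[0,0,0.223],"grip":0.27},{"xyz":[-2.8,23.4,1],"turn":[0,0,0.293],"grip":0.27},{"xyz":[-4.6,28.7,1],"turn":[0,0,0.363],"grip":0.27},{"xyz":[-6.7,33.9,1],"turn":[0,0,0.433],"grip":0.27},{"xyz":[-9.3,38.9,1],"turn":[0,0,0.502],"grip":0.27},{"xyz":[-12,43.7,1],"turn":[0,0,0.572],"grip":0.27},{"xyz":[-15.3,48.2,1],"turn":[0,0,0.642],"grip":0.27},{"xyz":[-18.8,52.6,1],"turn":[0,0,0.712],"grip":0.27},{"xyz":[-22.6,56.7,1],"turn":[0,0,0.782],"grip":0.27},{"xyz":[-22.6,56.7,1],"turn":[0,0,0.782],"grip":0.27}]'

```text
clock: 4.82
tcp_pos: [0.4781, 0.1415, 0.126]
orientation: [0.0, 0.468, 0.883, 0.0]
wrist_force: [0.0, 0.3, 0.5]
finger_gap: 0.0234
grip_force: 0.0
```

Request:
apply_moves --rows '[{"xyz":[0,0,0],"turn":[0,0,0],"grip":0.27},{"xyz":[0,0,0],"turn":[0,0,0],"grip":0.27},{"xyz":[0,0,-20],"turn":[0,0,0],"grip":0.27},{"xyz":[0,0,-55],"turn":[0,0,0],"grip":0.27},{"xyz":[0,0,-90],"turn":[0,0,0],"grip":0.27},{"xyz":[0,0,-90],"turn":[0,0,0],"grip":0.27},{"xyz":[0,0,-90],"turn":[0,0,0],"grip":0.27}]'

```text
clock: 5.4
tcp_pos: [0.4784, 0.141, 0.2181]
orientation: [0.002, 0.468, 0.884, 0.001]
wrist_force: [-0.3, 0.7, -1.5]
finger_gap: 0.0228
grip_force: 0.0
```

```bash
python3 look.py side s2.png 190 320 150 250; python3 go.py .473 .084 .22 1.0
```

```text
6.0
5.45 [0.4773 0.1409 0.2163] [-0.2  1.  -0.4] 0.0231 0.0 [ 0.13  0.17 -0.18  1.22  0.    1.1 ]
(array([-44.6, -35.6,  -3.7]), array([ 0.0014,  0.0011, -0.4024]))
```

View pics/s2.png

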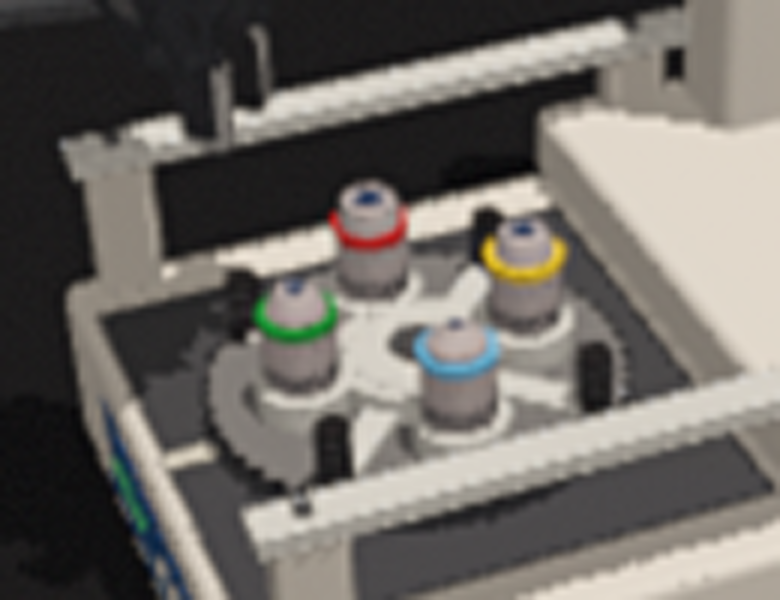

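Green now sits at the front, with its lens at crop (293,287). Blue is exactly where green was, so the turret is on a click.

```bash
python3 - <<'E'
from h import *
import pickle
d=pickle.load(open("side0.pkl","rb"))
g=lambda x,y,z:pix2w(d,190+(x+.5)/6-.5,150+(y+.5)/6-.5,plane=z).round(4)
print("lens",[g(*p,.172) for p in((293,285),(369,197),(523,230),(456,323))])
E
python3 go.py .473 .0845 .225 .595 
```

```text
lens [array([0.4748, 0.0844, 0.172 ]), array([0.5326, 0.1237, 0.172 ]), array([0.5726, 0.0652, 0.172 ]), array([0.5151, 0.0248, 0.172 ])]
5.45 [0.4773 0.1409 0.2163] [-0.2  1.  -0.4] 0.0231 0.0 [ 0.13  0.17 -0.18  1.22  0.    1.1 ]
(array([-44.2, -35.3,  -8.7]), array([0.0016, 0.0007, 0.0026]))
```

Request:
apply_moves --rows '[{"xyz":[-22,-17,-9],"turn":[0,0,0],"grip":0.6},{"xyz":[-45,-34.6,-9],"turn":[0,0,0],"grip":0.6},{"xyz":[-45,-34.6,-9],"turn":[0,0,0],"grip":0.6},{"xyz":[-45,-34.6,-9],"turn":[0,0,0],"grip":0.6},{"xyz":[-45,-34.6,-9],"turn":[0,0,0],"grip":0.6},{"xyz":[-45,-34.6,-9],"turn":[0,0,0],"grip":0.6}]'

```text
clock: 5.95
tcp_pos: [0.4732, 0.0849, 0.2238]
orientation: [-0.001, 0.468, 0.884, -0.0]
wrist_force: [0.6, 0.4, -0.9]
finger_gap: 0.0514
grip_force: 0.0
```

```bash
python3 go.py .474 .0842 .185 .595 .474 .0842 .134 .595
```

```text
5.95 [0.4732 0.0849 0.2238] [ 0.6  0.4 -0.9] 0.0514 0.0 [ 0.01  0.13 -0.2   1.24  0.    0.98]
(array([-1.1,  0.4, 38.8]), array([-0.0012, -0.0012,  0.0027]))
(array([-1.1,  0.4, 89.8]), array([-0.0012, -0.0012,  0.0027]))
```

Request:
apply_moves --rows '[{"xyz":[-0.7,0.4,25],"turn":[0,0,0],"grip":0.6},{"xyz":[-0.7,0.4,40],"turn":[0,0,0],"grip":0.6},{"xyz":[-0.7,0.4,50],"turn":[0,0,0],"grip":0.6},{"xyz":[-0.7,0.4,60],"turn":[0,0,0],"grip":0.6},{"xyz":[-0.7,0.4,70],"turn":[0,0,0],"grip":0.6},{"xyz":[-0.7,0.4,80],"turn":[0,0,0],"grip":0.6},{"xyz":[-0.7,0.4,90],"turn":[0,0,0],"grip":0.6},{"xyz":[-0.7,0.4,90],"turn":[0,0,0],"grip":0.6},{"xyz":[-0.7,0.4,90],"turn":[0,0,0],"grip":0.6}]'

```text
clock: 6.7
tcp_pos: [0.4741, 0.084, 0.1342]
orientation: [-0.001, 0.468, 0.884, -0.0]
wrist_force: [-0.9, 0.1, -0.1]
finger_gap: 0.051
grip_force: 0.0
```

```bash
python3 go.py .474 .0842 .134 .595;python3 look.py side s3.png 190 320 150 250
```

```text
6.7 [0.4741 0.084  0.1342] [-0.9  0.1 -0.1] 0.051 0.0 [ 0.01  0.19 -0.36  1.02  0.    0.98]
(array([0.2, 0. , 0.2]), array([-0.0009, -0.0007,  0.002 ]))
6.0
```

View pics/s3.png

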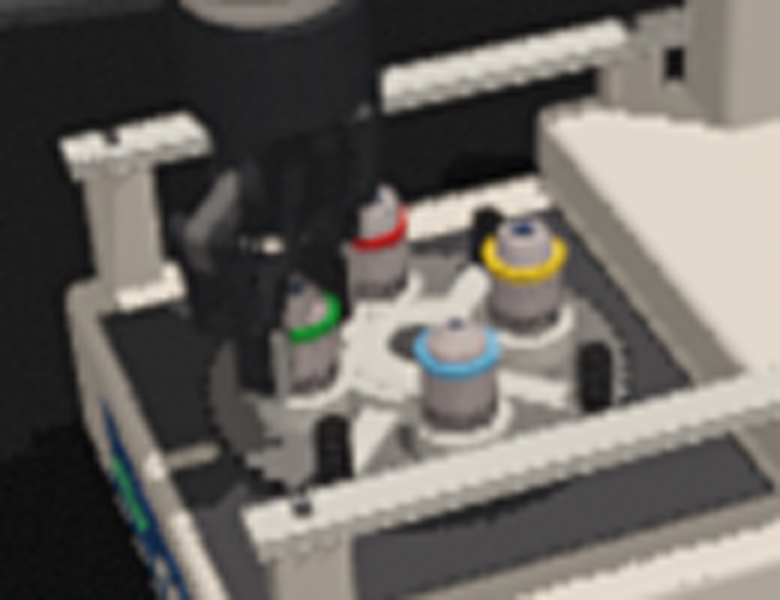

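The open fingers stand either side of the green barrel at (310,345), clear of the others. Closing.

Request:
apply_moves --force 35 --rows '[{"xyz":[0,0,0],"turn":[0,0,0],"grip":0.45},{"xyz":[0,0,0],"turn":[0,0,0],"grip":0.4},{"xyz":[0,0,0],"turn":[0,0,0],"grip":0.35},{"xyz":[0,0,0],"turn":[0,0,0],"grip":0.3},{"xyz":[0,0,0],"turn":[0,0,0],"grip":0.3},{"xyz":[0,0,0],"turn":[0,0,0],"grip":0.3},{"xyz":[0,0,0],"turn":[0,0,0],"grip":0.3}]'

```text
clock: 7.33
tcp_pos: [0.4749, 0.084, 0.1355]
orientation: [0.001, 0.468, 0.884, 0.0]
wrist_force: [-1.0, -1.2, 6.1]
finger_gap: 0.0312
grip_force: 34.5
```

```bash
python3 go.py .474 .0842 .134 .595; python3 -c "
from h import *
print(env.get_state()['ft_torque'])"
```

```text
7.3333 [0.4749 0.084  0.1355] [-1.  -1.2  6.1] 0.0312 34.541364312171936 [ 0.01  0.19 -0.36  1.02 -0.    0.98]
(array([ 0.7, -0.7,  1.5]), array([0.0012, 0.0008, 0.002 ]))
[-0.07649985  0.26776647 -0.05017982]
```

Request:
apply_moves --rows '[{"xyz":[0,0,0],"turn":[0,0,-0.04],"grip":0.3},{"xyz":[0,0,0],"turn":[0,0,-0.1],"grip":0.3},{"xyz":[0,0,-0.1],"turn":[0,0,-0.17],"grip":0.3},{"xyz":[0,0,-0.2],"turn":[0,0,-0.25],"grip":0.3},{"xyz":[0,0,-0.3],"turn":[0,0,-0.33],"grip":0.3},{"xyz":[0,0,-0.4],"turn":[0,0,-0.41],"grip":0.3},{"xyz":[0,0,-0.5],"turn":[0,0,-0.49],"grip":0.3},{"xyz":[0,0,-0.6],"turn":[0,0,-0.57],"grip":0.3},{"xyz":[0,0,-0.7],"turn":[0,0,-0.65],"grip":0.3},{"xyz":[0,0,-0.8],"turn":[0,0,-0.73],"grip":0.3},{"xyz":[0,0,-0.9],"turn":[0,0,-0.81],"grip":0.3},{"xyz":[0,0,-1],"turn":[0,0,-0.87],"grip":0.3}]'

```text
clock: 8.33
tcp_pos: [0.4746, 0.084, 0.1356]
orientation: [0.0, 0.05, 0.999, 0.0]
wrist_force: [0.6, 0.3, -0.9]
finger_gap: 0.0304
grip_force: 34.6
```

Request:
apply_moves --rows '[{"xyz":[0,0,0],"turn":[0,0,-0.06],"grip":0.3},{"xyz":[0,0,0],"turn":[0,0,-0.13],"grip":0.3},{"xyz":[0,0,-0.1],"turn":[0,0,-0.21],"grip":0.3},{"xyz":[0,0,-0.2],"turn":[0,0,-0.29],"grip":0.3},{"xyz":[0,0,-0.3],"turn":[0,0,-0.37],"grip":0.3},{"xyz":[0,0,-0.4],"turn":[0,0,-0.45],"grip":0.3},{"xyz":[0,0,-0.5],"turn":[0,0,-0.53],"grip":0.3},{"xyz":[0,0,-0.6],"turn":[0,0,-0.61],"grip":0.3},{"xyz":[0,0,-0.7],"turn":[0,0,-0.69],"grip":0.3},{"xyz":[0,0,-0.8],"turn":[0,0,-0.77],"grip":0.3},{"xyz":[0,0,-0.9],"turn":[0,0,-0.85],"grip":0.3},{"xyz":[0,0,-0.9],"turn":[0,0,-0.85],"grip":0.3}]'

```text
clock: 9.33
tcp_pos: [0.4741, 0.084, 0.1362]
orientation: [-0.0, -0.365, 0.931, 0.0]
wrist_force: [0.3, 0.9, -1.9]
finger_gap: 0.031
grip_force: 34.7
```

```bash
python3 go.py .474 .0842 .134 2.3; python3 -c "
from h import *
print(env.get_state()['ft_torque'])"
```

```text
9.3333 [0.4741 0.084  0.1362] [ 0.3  0.9 -1.9] 0.031 34.70930993556976 [ 0.01  0.19 -0.36  1.02  0.   -0.74]
(array([-0. ,  0.2,  2.2]), array([ 0.0007, -0.0006,  0.0189]))
[-0.05527837 -0.03304368  0.01593496]
```

Request:
apply_moves --rows '[{"xyz":[0,0,-1],"turn":[0,0,0],"grip":0.3},{"xyz":[0,0,-2],"turn":[0,0,0],"grip":0.3},{"xyz":[0,0,-4],"turn":[0,0,0],"grip":0.3},{"xyz":[0,0,-6],"turn":[0,0,0],"grip":0.3},{"xyz":[0,0,-6],"turn":[0,0,0],"grip":0.3}]'

```text
clock: 9.75
tcp_pos: [0.4748, 0.084, 0.1432]
orientation: [0.0, -0.364, 0.931, -0.0]
wrist_force: [0.7, -0.4, -2.3]
finger_gap: 0.0308
grip_force: 34.7
```

Free: only its own weight shows in the force reading. Lift straight out.

Request:
apply_moves --rows '[{"xyz":[0,0,-5],"turn":[0,0,0],"grip":0.3},{"xyz":[0,0,-12],"turn":[0,0,0],"grip":0.3},{"xyz":[0,0,-20],"turn":[0,0,0],"grip":0.3},{"xyz":[0,0,-35],"turn":[0,0,0],"grip":0.3},{"xyz":[0,0,-55],"turn":[0,0,0],"grip":0.3},{"xyz":[0,0,-75],"turn":[0,0,0],"grip":0.3},{"xyz":[0,0,-95],"turn":[0,0,0],"grip":0.3},{"xyz":[0,0,-110],"turn":[0,0,0],"grip":0.3},{"xyz":[0,0,-120],"turn":[0,0,0],"grip":0.3},{"xyz":[0,0,-120],"turn":[0,0,0],"grip":0.3}]'

```text
clock: 10.58
tcp_pos: [0.4758, 0.084, 0.2655]
orientation: [0.002, -0.364, 0.931, -0.001]
wrist_force: [0.0, 0.2, -0.9]
finger_gap: 0.0309
grip_force: 34.8
```

```bash
python3 look.py side s4.png 170 330 130 250; python3 go.py .462 -.294 .262 1.5 .460 -.294 .262 2.28
```

```text
5.0
10.6333 [0.4752 0.084  0.2639] [ 0.6  0.1 -1.2] 0.0309 34.8063325881958 [ 0.01  0.12 -0.12  1.33  0.   -0.74]
(array([ 266.3, -268.6,    1.8]), array([-8.000e-04,  2.700e-03,  8.169e-01]))
(array([ 267.8, -267.3,    1.8]), array([-0.0017,  0.0021,  0.0369]))
```

View pics/s4.png

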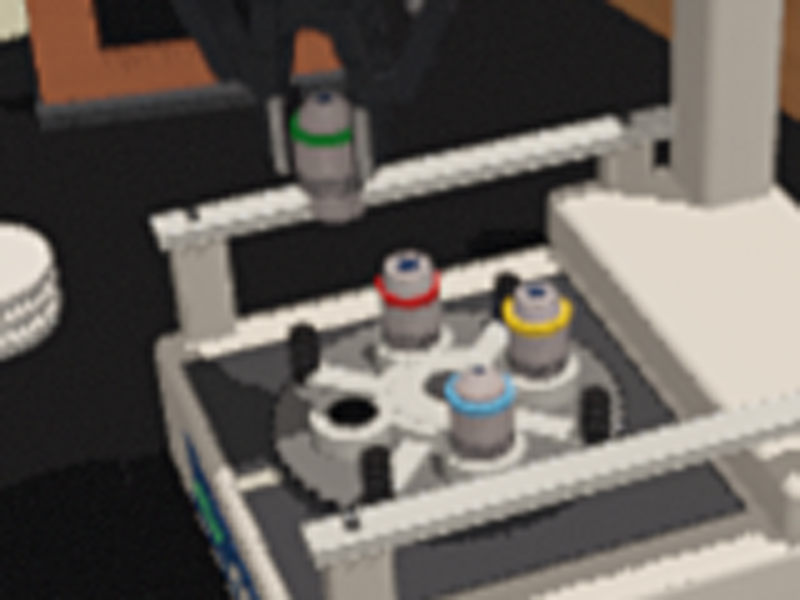

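The port is empty and the green objective hangs upright in the fingers. Carry it to the tray.

Request:
apply_moves --rows '[{"xyz":[8,-8,0],"turn":[0,0,0],"grip":0.3},{"xyz":[24,-24,0],"turn":[0,0,0],"grip":0.3},{"xyz":[46,-46,0],"turn":[0,0,0],"grip":0.3},{"xyz":[70,-70,0],"turn":[0,0,0],"grip":0.3},{"xyz":[95,-95,0],"turn":[0,0,0],"grip":0.3},{"xyz":[120,-120,0],"turn":[0,0,0],"grip":0.3},{"xyz":[145,-145,0],"turn":[0,0,0],"grip":0.3},{"xyz":[170,-170,0],"turn":[0,0,0],"grip":0.3},{"xyz":[195,-195,0],"turn":[0,0,0],"grip":0.3},{"xyz":[220,-220,0],"turn":[0,0,0],"grip":0.3},{"xyz":[243,-243,0],"turn":[0,0,0],"grip":0.3},{"xyz":[258,-258,0],"turn":[0,0,0],"grip":0.3}]'

```text
clock: 11.63
tcp_pos: [0.4587, -0.2839, 0.2608]
orientation: [-0.001, -0.363, 0.932, 0.001]
wrist_force: [0.5, -0.3, -0.9]
finger_gap: 0.0307
grip_force: 34.9
```

```bash
python3 go.py .460 -.293 .05 2.3
```

```text
11.6333 [ 0.4587 -0.2839  0.2608] [ 0.5 -0.3 -0.9] 0.0307 34.920254945755005 [-0.7   0.24  0.02  1.35 -0.   -1.45]
(array([  5. ,  -8. , 210.8]), array([ 0.002 , -0.0012,  0.0144]))
```

Request:
apply_moves --rows '[{"xyz":[5,-6,10],"turn":[0,0,0],"grip":0.3},{"xyz":[5,-7,30],"turn":[0,0,0],"grip":0.3},{"xyz":[5,-7,55],"turn":[0,0,0],"grip":0.3},{"xyz":[5,-7,80],"turn":[0,0,0],"grip":0.3},{"xyz":[5,-7,105],"turn":[0,0,0],"grip":0.3},{"xyz":[5,-7,130],"turn":[0,0,0],"grip":0.3},{"xyz":[5,-7,155],"turn":[0,0,0],"grip":0.3},{"xyz":[5,-7,178],"turn":[0,0,0],"grip":0.3},{"xyz":[5,-7,195],"turn":[0,0,0],"grip":0.3},{"xyz":[5,-7,208],"turn":[0,0,0],"grip":0.3},{"xyz":[5,-7,215],"turn":[0,0,0],"grip":0.3},{"xyz":[5,-7,215],"turn":[0,0,0],"grip":0.3}]'

```text
clock: 12.63
tcp_pos: [0.4592, -0.2872, 0.0449]
orientation: [-0.001, -0.365, 0.931, 0.002]
wrist_force: [-0.1, 0.7, -1.7]
finger_gap: 0.0312
grip_force: 35.0
```

```bash
python3 look.py side s5.png 260 400 250 410;python3 go.py .460 -.293 .028 2.3
```

```text
3.75
12.6833 [ 0.4601 -0.2879  0.0463] [ 0.8 -0.1 -1.3] 0.0308 34.97094511985779 [-0.71  0.38 -0.34  0.86  0.   -1.45]
(array([ 3.5, -3.7, 18.3]), array([ 0.0032, -0.0002,  0.0173]))
```

View pics/s5.png

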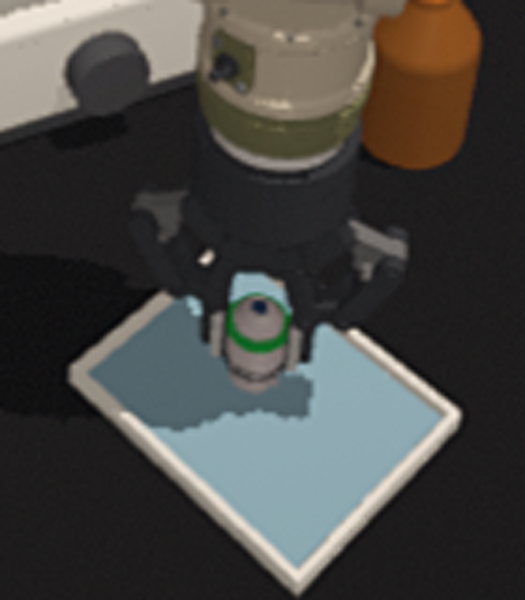

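The objective hangs upright above the mat near the tray centre (foot ~(255,385)). Lower it slowly.

Request:
apply_moves --rows '[{"xyz":[2,-3,5],"turn":[0,0,0],"grip":0.3},{"xyz":[3,-3.5,10],"turn":[0,0,0],"grip":0.3},{"xyz":[3,-3.5,13],"turn":[0,0,0],"grip":0.3},{"xyz":[3,-3.5,15],"turn":[0,0,0],"grip":0.3},{"xyz":[3,-3.5,16],"turn":[0,0,0],"grip":0.3},{"xyz":[3,-3.5,16],"turn":[0,0,0],"grip":0.3}]'

```text
clock: 13.18
tcp_pos: [0.4613, -0.2936, 0.0315]
orientation: [-0.0, -0.364, 0.931, 0.0]
wrist_force: [-0.7, 0.2, -0.9]
finger_gap: 0.0309
grip_force: 35.0
```

Request:
apply_moves --rows '[{"xyz":[0,0,0.5],"turn":[0,0,0],"grip":0.3},{"xyz":[0,0,1],"turn":[0,0,0],"grip":0.3},{"xyz":[0,0,1],"turn":[0,0,0],"grip":0.3},{"xyz":[0,0,1],"turn":[0,0,0],"grip":0.3}]'

```text
clock: 13.52
tcp_pos: [0.4615, -0.2937, 0.0307]
orientation: [0.0, -0.365, 0.931, -0.0]
wrist_force: [0.7, -0.3, -0.4]
finger_gap: 0.0309
grip_force: 35.0
```

Request:
apply_moves --rows '[{"xyz":[0,0,0.5],"turn":[0,0,0],"grip":0.3},{"xyz":[0,0,1],"turn":[0,0,0],"grip":0.3},{"xyz":[0,0,1.5],"turn":[0,0,0],"grip":0.3},{"xyz":[0,0,1.5],"turn":[0,0,0],"grip":0.3},{"xyz":[0,0,1.5],"turn":[0,0,0],"grip":0.3}]'

```text
clock: 13.93
tcp_pos: [0.4614, -0.2937, 0.029]
orientation: [0.0, -0.364, 0.931, 0.0]
wrist_force: [-0.2, -0.8, -1.9]
finger_gap: 0.0306
grip_force: 35.0
```

Request:
apply_moves --rows '[{"xyz":[0,0,0.5],"turn":[0,0,0],"grip":0.3},{"xyz":[0,0,0.8],"turn":[0,0,0],"grip":0.3},{"xyz":[0,0,0.8],"turn":[0,0,0],"grip":0.3},{"xyz":[0,0,0.8],"turn":[0,0,0],"grip":0.3}]'

```text
clock: 14.27
tcp_pos: [0.4614, -0.2937, 0.0282]
orientation: [0.0, -0.365, 0.931, 0.0]
wrist_force: [0.3, -0.2, -0.9]
finger_gap: 0.0309
grip_force: 35.0
```

Request:
apply_moves --rows '[{"xyz":[0,0,0.4],"turn":[0,0,0],"grip":0.3},{"xyz":[0,0,0.8],"turn":[0,0,0],"grip":0.3},{"xyz":[0,0,0.8],"turn":[0,0,0],"grip":0.3},{"xyz":[0,0,0.8],"turn":[0,0,0],"grip":0.3}]'

```text
clock: 14.6
tcp_pos: [0.4615, -0.2937, 0.0276]
orientation: [0.0, -0.364, 0.931, -0.0]
wrist_force: [-0.2, 0.2, 0.7]
finger_gap: 0.0308
grip_force: 35.1
```

Request:
apply_moves --rows '[{"xyz":[0,0,0.4],"turn":[0,0,0],"grip":0.3},{"xyz":[0,0,0.6],"turn":[0,0,0],"grip":0.3},{"xyz":[0,0,0.6],"turn":[0,0,0],"grip":0.3},{"xyz":[0,0,0.6],"turn":[0,0,0],"grip":0.3}]'

```text
clock: 14.93
tcp_pos: [0.4615, -0.2938, 0.0276]
orientation: [0.0, -0.365, 0.931, -0.0]
wrist_force: [-1.9, 1.3, 5.2]
finger_gap: 0.0307
grip_force: 35.5
```

Contact. Release gently.

Request:
apply_moves --rows '[{"xyz":[0,0,-0.4],"turn":[0,0,0],"grip":0.3},{"xyz":[0,0,-0.4],"turn":[0,0,0],"grip":0.37},{"xyz":[0,0,-0.4],"turn":[0,0,0],"grip":0.4},{"xyz":[0,0,-0.4],"turn":[0,0,0],"grip":0.45},{"xyz":[0,0,-0.4],"turn":[0,0,0],"grip":0.5},{"xyz":[0,0,-0.4],"turn":[0,0,0],"grip":0.6},{"xyz":[0,0,-0.4],"turn":[0,0,0],"grip":0.6},{"xyz":[0,0,-10],"turn":[0,0,0],"grip":0.6},{"xyz":[0,0,-25],"turn":[0,0,0],"grip":0.6},{"xyz":[0,0,-40],"turn":[0,0,0],"grip":0.6},{"xyz":[0,0,-65],"turn":[0,0,0],"grip":0.6},{"xyz":[0,0,-90],"turn":[0,0,0],"grip":0.6}]'

```text
clock: 15.93
tcp_pos: [0.4609, -0.2933, 0.1179]
orientation: [-0.0, -0.365, 0.931, 0.001]
wrist_force: [0.4, -0.2, -0.5]
finger_gap: 0.0513
grip_force: 0.0
```

Request:
apply_moves --rows '[{"xyz":[0,0,-40],"turn":[0,0,0],"grip":0.6},{"xyz":[0,0,-80],"turn":[0,0,0],"grip":0.6},{"xyz":[0,0,-120],"turn":[0,0,0],"grip":0.6},{"xyz":[0,0,-120],"turn":[0,0,0],"grip":0.6},{"xyz":[0,0,-120],"turn":[0,0,0],"grip":0.6}]'

```text
clock: 16.35
tcp_pos: [0.4628, -0.2948, 0.2409]
orientation: [0.002, -0.365, 0.931, -0.003]
wrist_force: [0.6, 0.4, -0.3]
finger_gap: 0.0512
grip_force: 0.0
```

```bash
python3 go.py; python3 look.py side s6.png 180 460 150 400
```

```text
16.35 [ 0.4628 -0.2948  0.2409] [ 0.6  0.4 -0.3] 0.0512 0.0 [-0.71  0.25 -0.01  1.3   0.   -1.46]
2.4
```

View pics/s6.png

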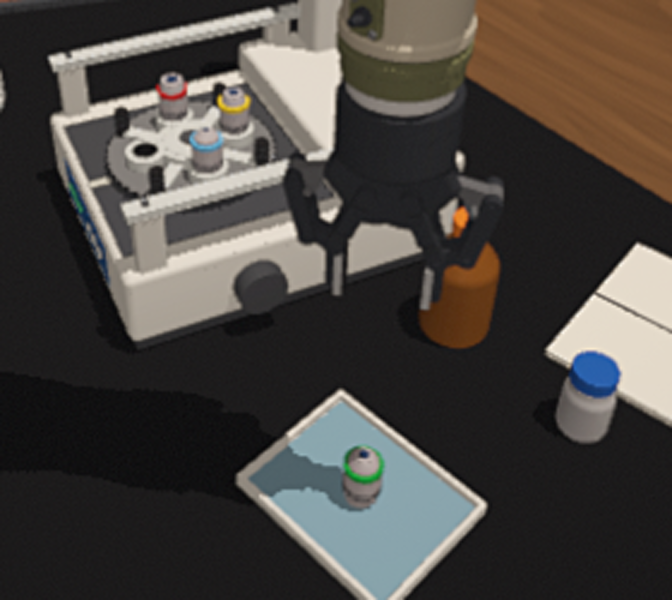

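The green objective stands upright, lens up, on the mat at (362,478). The other three are seated and the bench items are in place.

```bash
python3 -c "
from h import *
print(ticket.hand_in())"
```

```text
the job is handed in; nothing more can be done
None
```

I turned the turret by its finger post until the green objective clicked in at the front, unscrewed it and stood it upright, lens up, on the blue mat. The last picture showed the other three objectives still screwed in and the bottle and canister in place, and the job is handed in at about 16 s.

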